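# Stopper the washed tea tin and hold up its outer lid

### The arm

A 7-joint arm with a two-finger parallel gripper is mounted at the origin on the work surface. World frame = base frame: x ahead of the robot, y to its left, z up, the work surface at z = 0. Lengths are in m, angles in rad, forces in N, time in s.
With the tool pointing down it reaches from about 0.4 to 0.85 m from the base axis. Payload 6.9 kg.
Tool frame: the origin (TCP) lies at the very end of the fingers, on their centre line; the grasp point (between the pads) lies 19 mm behind it; y points along the fingers, x is the direction in which the jaws open and shut, and the axes are right-handed (so a half turn about y gives the same grasp; the last joint's range is limited). The gripper opens to 85 mm and grips with 20 to 120 N. Pads are 22 mm wide; open, the fingers measure 114 mm over their backs; the gripper's body (76 mm by 85 mm) begins 54 mm behind the grasp point. The pads swing forward as they close: fully open they stand 13 mm farther back than shut.
Start: joints at [-0.997, 0.507, -0.238, 1.5, 0.126, 1.149, -0.155], TCP at [0.282, 0.558, 0.231] pointing down, gripper open.
Joint ranges: [-3.08, 3.08], [-0.24, 2.05], [-1.43, 1.35], [0, 2.5], [-1.52, 4.66], [0.17, 1.96], [-2.89, 2.89]. Speed limits (rad/s): [2.39, 2.39, 3.14, 3.14, 3.14, 3.14, 3.14].

### API

Orientations are given as a unit quaternion [x, y, z, w].
In Python, from rig import movep, move_l, goto_joints, move_gripper, sleep, ik, camera, camera_model, Unreachable, hand_in, read_clock, read_q, read_joint_vel, read_tau, read_tool_pos, read_tcp_rot, read_force, read_torque, read_width gives the robot as it stands. Calls block until the motion is done:
- movep(position, orientation): joint-space move of the TCP to a pose.
- move_l(position, vel=0.15, frame=None, guard=None): straight line of the TCP; frame=None keeps the orientation; vel is the mean speed in m/s. With guard (N) it stops when the force on the tool has changed by that much, and returns True; else False.
- goto_joints(angles): joint-space move.
- move_gripper(opening, newtons=None): opening from 0.0 (shut) to 1.0 (fully open); newtons is the grip in N (None keeps the last); returns when the fingers have stopped.
- sleep(seconds).
- ik(position, orientation): joint angles nearest the present ones, or None.
- camera(name): name is "scene" or "top"; returns (picture, depth): 480x640x3 uint8, red, green, blue; 480x640 float32, m along the optical axis (not along the pixel's ray), 0 where there is no reading.
- camera_model(name): a dict with "camera_matrix" (3x3 intrinsics, pixels), "R" (3x3) and "t" (3): a world point X has camera coordinates R X + t. Camera axes: x right, y down, z forward; pixel columns grow to the right and rows downward; lengths in m; the calibration is good to about 2 mm. A picture is of the moment at which its call begins. camera_model takes no time and is no camera call.
A pose or a line that the arm cannot do raises Unreachable and nothing moves.
- hand_in(): hands the job in, once; it reports no verdict.
Readings, each from a call of its own:
- read_clock(): time.
- read_q(): joint angles.
- read_joint_vel(): joint speeds.
- read_tau(): joint torques, N m.
- read_tool_pos(): TCP position.
- read_tcp_rot(): TCP orientation.
- read_force(): force on the tool from outside, world axes, zero at the start.
- read_torque(): the same for the moment, N m.
- read_width(): opening from 0.0 (shut) to 1.0 (fully open).
Only numpy, scipy, OpenCV 4.12 (cv2) and the standard library are available. Lean on these libraries where they do the work, as an engineer would, in place of code of your own. Each camera call takes 0.05 s, during which the arm holds its last target.

### The job

The tea tin on the drinks counter has just been washed: take the scoop off its mouth and lay it flat inside the white tray, then lift the two nested lids together by the inner lid's neck, lower them onto the tin until the inner lid is fully seated, and let go. Then take the knobbed outer lid alone, lift it level about ten centimetres clear of the inner lid, which must stay seated, and finish still holding it up so that I can dry its inside. Keep the outer lid on the inner one until then, and drop nothing, and leave the tin and everything else on the counter standing where they are.

Things in the scene. Friction and masses are not known exactly. Their poses are not given: they have to be found in the camera images.
- tin_mouth (a point): Centre of the mouth (rim plane) of the tea tin: an open, empty steel cylinder standing loose and upright on the counter, 90 mm outside diameter, 82 mm inside, 90 mm tall, 0.7 kg. z axis up along the tin's axis. At the start the scoop lies across this rim.
- scoop_mid (a point): Wooden tea scoop, under 0.1 kg, at first lying flat across the tin's rim. Point: centre of gravity and grip, half-way up the handle, 9 mm above the flat underside. Own x along the scoop, z up: bar handle 12 mm wide, 18 tall from x -79 to +31 mm, then an open box-shaped end, 36 wide, 22 tall, to +76 mm, with the same flat underside.
- tray_floor (a point): Centre of the inner floor of a white shallow tray fixed on the counter: 230 mm (its own x) by 140 mm (its own y) outside, rim 13 mm above the counter, walls and floor 4 mm thick. z is up.
- inner_neck (a point): Inner lid, a steel stopper, round about z (up), 0.2-0.3 kg. From below: plug 12 mm deep, 66 mm across at its foot, 76 above; flange 88 across, 5 thick, that rests on the tin's rim; neck 58 across, 30 tall, to grip and carry both lids; boss 44 across, 12 tall, under the outer lid. Point: neck's centre, 15 above the flange's top, 32 above the foot; 20 above tin_mouth when seated. Starts on the counter.
- outer_knob (a point): Outer lid, 0.1 kg, round about z (up): steel cap 54 mm across, 15.5 tall, with a wooden knob 22 across, 28 tall on top. Point: on the knob, 20 mm above the cap's top face, 8 below the knob's top. It sits loosely (2 mm play, no catch) over the inner lid's boss, rides along when the inner lid is lifted level, and comes off straight up. Nested, the point is 51 mm above inner_neck.
- cup_a: Bystander, leave alone: white mug, 74 mm across, 60 mm tall, handle on its own +y side. Origin at the centre of its underside, z up.
- cup_b: Bystander, leave alone: white mug, 74 mm across, 60 mm tall, handle on its own +y side. Origin at the centre of its underside, z up.
- jug: Bystander, leave alone: steel milk jug, 84 mm across, 100 mm tall, handle on its own +y side reaching 66 mm from its axis. Origin at the centre of its underside, z up.
- bowl: Bystander, leave alone: white bowl, 84 mm across, 50 mm tall. Origin at the centre of its underside, z up.
- shaker: Bystander, leave alone: glass shaker with steel top, 48 mm across, 86 mm tall. Origin at the centre of its underside, z up.
- jar: Bystander, leave alone: closed amber glass jar, 72 mm across, 100 mm tall. Origin at the centre of its underside, z up.
Mind the look-alikes: they are no part of the job. Of the things shaped like the part that bears scoop_mid, the wooden one is meant. What is shaped like the part that bears inner_neck but pink is not meant.

How it is judged:
On the way, in this order (a step that is already met when the one before it is completed fails the run):
1. the scoop lies flat in the tray, let go (x of scoop_mid in the frame of tray_floor between -0.06 and 0.06 m and y of scoop_mid in the frame of tray_floor between -0.06 and 0.06 m and z of scoop_mid in the frame of tray_floor below 0.017 m and angle between scoop_mid's own z axis and vertical below 0.12 rad and contact force between scoop and the fingers below 0.2 N and linear speed of scoop below 0.03 m/s), for 0.2 s.
2. the inner lid is seated in the tin with the outer lid still nested on it, and the inner lid is let go (horizontal distance between inner_neck and tin_mouth below 0.006 m and z of inner_neck in the frame of tin_mouth between 0.015 and 0.024 m and angle between inner_neck's own z axis and vertical below 0.08 rad and z of outer_knob in the frame of inner_neck below 0.056 m and horizontal distance between outer_knob and inner_neck below 0.006 m and contact force between inner and the fingers below 0.2 N and linear speed of inner below 0.02 m/s), for 0.2 s.
At the end, for the whole second after the job is handed in: Scoop flat in the tray, within 60 mm of its centre each way; tin upright; inner lid seated (6 mm sideways, 4 mm high, tilt under 0.08 rad), touched by nothing but the tin; outer lid gripped, still, level within 0.3 rad, at least 70 mm above its nested place (x of scoop_mid in the frame of tray_floor between -0.06 and 0.06 m and y of scoop_mid in the frame of tray_floor between -0.06 and 0.06 m and z of scoop_mid in the frame of tray_floor below 0.017 m and angle between scoop_mid's own z axis and vertical below 0.12 rad and horizontal distance between inner_neck and tin_mouth below 0.006 m and z of inner_neck in the frame of tin_mouth between 0.015 and 0.024 m and angle between inner_neck's own z axis and vertical below 0.08 rad and angle between tin_mouth's own z axis and vertical below 0.06 rad and z of outer_knob in the frame of inner_neck above 0.121 m and angle between outer_knob's own z axis and vertical below 0.3 rad and contact force between outer and the fingers above 1 N and contact force between outer and inner below 0.05 N and contact force between outer and tin below 0.05 N and contact force between inner and the arm below 0.2 N and contact force between inner and the fingers below 0.2 N and linear speed of outer below 0.03 m/s and linear speed of inner below 0.02 m/s); the arm keeps its last pose, push and grip.
It fails at once if the scoop or a lid is dropped (falls free by more than about 25 mm) ((linear speed of scoop above 0.7 m/s and contact force between scoop and the fingers below 0.05 N) or (linear speed of inner above 0.7 m/s and contact force between inner and the fingers below 0.05 N) or (linear speed of outer above 0.7 m/s and contact force between outer and the fingers below 0.05 N and contact force between outer and inner below 0.05 N)).
It fails at once if the outer lid comes off the inner lid while the inner lid is not seated in the tin (distance between outer_knob and inner_neck above 0.066 m and not (horizontal distance between inner_neck and tin_mouth below 0.006 m and z of inner_neck in the frame of tin_mouth between 0.015 and 0.024 m and angle between inner_neck's own z axis and vertical below 0.08 rad)).
It fails at once if the tin is tipped or shoved more than 50 mm (angle between tin_mouth's own z axis and vertical above 0.25 rad or distance of tin_mouth from where it was at the start of the episode above 0.05 m).
It fails at once if a bystander is moved more than 30 mm or knocked over (distance of any of cup_a, cup_b, jug, bowl, shaker, jar from where it was at the start of the episode above 0.03 m or angle between any of cup_a, cup_b, jug, bowl, shaker, jar's own z axis and vertical above 0.4 rad).
It also fails if it takes over 72 s, if anything falls off the work surface, if the arm or the gripper's body presses on something with over 40 N, if the wrist force passes 120 N, or if a joint passes its speed limit or range.

## Working session

There is one attempt and no reset: what is moved stays moved. The work goes in short steps, each a Python script; the robot and the scene stay as the last script left them, time stands still between calls to the robot, and variables do not carry over. Pictures are saved under pics/ and viewed, and the job is handed in when it is done.

```bash
mkdir -p pics; ls; python3 - <<'E'
from rig import *
import cv2,numpy as np
for n in ("scene","top"):
    p,d=camera(n); cv2.imwrite(f"pics/{n}0.png",p[:,:,::-1]); np.savez(f"{n}0.npz",p=p,d=d)
    m=camera_model(n); print(n,np.round(m["camera_matrix"],1).tolist(),np.round(m["R"],3).tolist(),np.round(m["t"],3).tolist(), (d>0).mean())
print(read_clock(),read_tool_pos(),read_tcp_rot(),read_force(),read_width())
E
```

```text
pics
scene [[514.7, 0.0, 328.0], [0.0, 514.7, 234.5], [0.0, 0.0, 1.0]] [[0.88, 0.475, 0.004], [0.354, -0.651, -0.672], [-0.317, 0.592, -0.741]] [-0.413, -0.165, 1.322] 0.995947265625
top [[587.1, 0.0, 316.5], [0.0, 587.1, 241.2], [0.0, 0.0, 1.0]] [[-0.019, -1.0, 0.004], [-0.998, 0.019, -0.062], [0.062, -0.005, -0.998]] [-0.033, 0.516, 1.482] 0.9959407552083334
0.1 [0.28224007 0.55711524 0.2305128 ] [ 0.60276119  0.3697275  -0.37069853 -0.60213215] [-0.07604399 -0.62990668  1.01617478] 0.9999253320706664
```

View pics/top0.png

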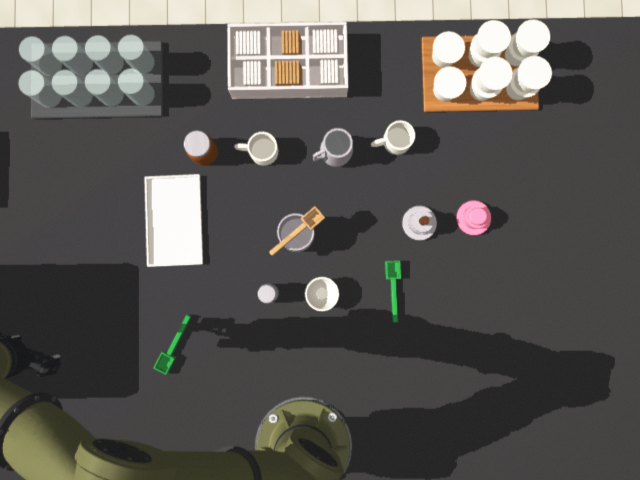

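View pics/scene0.png

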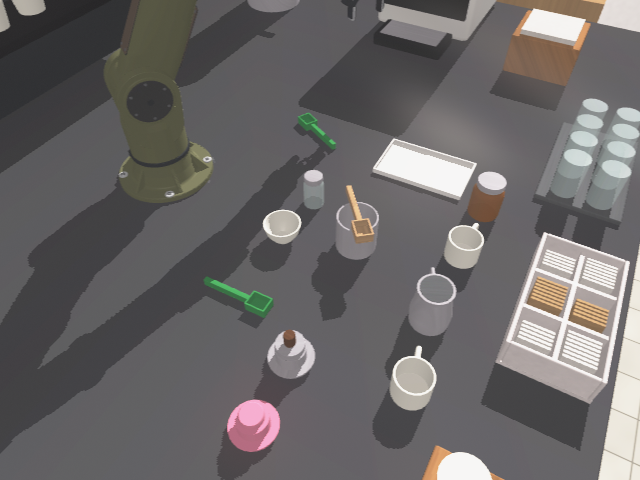

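```bash
cat > h.py <<'E'
import numpy as np,cv2
from rig import *
from scipy.optimize import least_squares
def cloud(n,d):
    m=camera_model(n);K=m["camera_matrix"];v,u=np.mgrid[:480,:640]
    c=np.stack([(u-K[0,2])/K[0,0]*d,(v-K[1,2])/K[1,1]*d,d],-1)
    return (c-m["t"])@m["R"]
def ray(n,uv,z):
    m=camera_model(n);K=m["camera_matrix"];uv=np.atleast_2d(uv).astype(float)
    r=np.c_[(uv[:,0]-K[0,2])/K[0,0],(uv[:,1]-K[1,2])/K[1,1],np.ones(len(uv))]@m["R"]
    o=-m["R"].T@m["t"]; s=(z-o[2])/r[:,2]; return o+r*s[:,None]
def proj(n,X):
    m=camera_model(n);c=np.atleast_2d(X)@m["R"].T+m["t"];p=c@m["camera_matrix"].T;return p[:,:2]/p[:,2:]
def circ(P):
    f=lambda q:np.hypot(P[:,0]-q[0],P[:,1]-q[1])-q[2]
    r=least_squares(f,[*P[:,:2].mean(0),.04],loss='soft_l1',f_scale=.002);return r.x
E
python3 - <<'E'
from h import *
for n in ("top","scene"):
    z=np.load(n+"0.npz");p,d=z["p"],z["d"];W=cloud(n,d);hsv=cv2.cvtColor(p,cv2.COLOR_RGB2HSV)
    print("==",n)
    def box(x0,x1,y0,y1): return (d>0)&(W[...,0]>x0)&(W[...,0]<x1)&(W[...,1]>y0)&(W[...,1]<y1)
    # coarse positions
    if n=="top":
        for nm,uv in dict(tin=(296,232),lid=(420,222),pink=(474,218),tray=(174,220),bowl=(321,294),shaker=(267,294),jug=(337,147),cupa=(263,148),cupb=(398,137),jar=(200,148)).items(): print(nm,W[uv[1],uv[0]].round(3))
        print("counter z",np.median(W[250:280,340:370,2]))
    C=ray("top",[[296,232]],.09)[0];L=ray("top",[[420,222]],.06)[0]
    orange=(hsv[...,0]>8)&(hsv[...,0]<22)&(hsv[...,1]>90)&box(C[0]-.12,C[0]+.12,C[1]-.12,C[1]+.12)&(W[...,2]>.07)
    S=W[orange]; print("scoop",orange.sum(),np.percentile(S[:,2],[5,50,95]).round(4),S.mean(0).round(4))
    # tin rim
    b=box(C[0]-.07,C[0]+.07,C[1]-.07,C[1]+.07)&~orange&(W[...,2]>.08)&(W[...,2]<.097)
    print("tin",b.sum(),circ(W[b]),np.median(W[b][:,2]))
    for lo,hi in ((.005,.022),(.025,.045),(.055,.066),(.085,.096)):
        b=box(L[0]-.07,L[0]+.07,L[1]-.07,L[1]+.07)&(W[...,2]>lo)&(W[...,2]<hi); P=W[b]
        print("lid",lo,hi,b.sum(),((P[:,:2].min(0)+P[:,:2].max(0))/2).round(4) if len(P) else'',np.ptp(P[:,:2],axis=0) if len(P) else '',circ(P) if len(P)>5 else '')
z=np.load("top0.npz");im=z["p"][:,:,::-1]
cv2.imwrite("pics/c1.png",np.hstack([cv2.resize(im[190:280,250:350],None,fx=4,fy=4,interpolation=cv2.INTER_CUBIC),cv2.resize(im[180:270,375:475],None,fx=4,fy=4,interpolation=cv2.INTER_CUBIC)]))
E
```

```text
== top
tin [0.533 0.006 0.105]
lid [ 0.554 -0.297  0.083]
pink [ 0.563 -0.435  0.061]
tray [0.577 0.322 0.009]
bowl [ 0.381 -0.052  0.009]
shaker [0.386 0.079 0.087]
jug [ 0.739 -0.097  0.098]
cupa [0.762 0.091 0.001]
cupb [ 0.784 -0.26   0.006]
jar [0.743 0.236 0.1  ]
counter z -3.557815763332138e-05
scoop 524 [0.0898 0.1059 0.1137] [ 0.5446 -0.0073  0.1029]
tin 172 [0.53445357 0.00833895 0.04261128] 0.08941930252233284
lid 0.005 0.022 567 [ 0.5555 -0.2997] [0.13859355 0.13727502] [ 0.55853817 -0.30769861  0.04000433]
lid 0.025 0.045 40 [ 0.5444 -0.2939] [0.05792839 0.06013704] [ 0.55795744 -0.30894902  0.03082927]
lid 0.055 0.066 253 [ 0.5569 -0.3073] [0.05257658 0.05309414] [ 0.55775293 -0.30719738  0.0212498 ]
lid 0.085 0.096 63 [ 0.5579 -0.3068] [0.02039882 0.02198049] [ 0.55735726 -0.30599448  0.00750434]
== scene
scoop 487 [0.0913 0.1045 0.1115] [ 0.5521 -0.0183  0.1023]
tin 340 [0.53775814 0.00548539 0.04308128] 0.08791154569689699
lid 0.005 0.022 734 [ 0.5593 -0.3089] [0.08732048 0.08652435] [ 0.55817519 -0.30676685  0.03799176]
lid 0.025 0.045 184 [ 0.5607 -0.3105] [0.05572052 0.05429207] [ 0.55928802 -0.30813003  0.02850196]
lid 0.055 0.066 495 [ 0.5597 -0.308 ] [0.05314744 0.05509608] [ 0.55917904 -0.30792559  0.02140681]
lid 0.085 0.096 120 [ 0.5593 -0.3086] [0.02179008 0.02108765] [ 0.56012316 -0.309381    0.00777275]
```

View pics/c1.png

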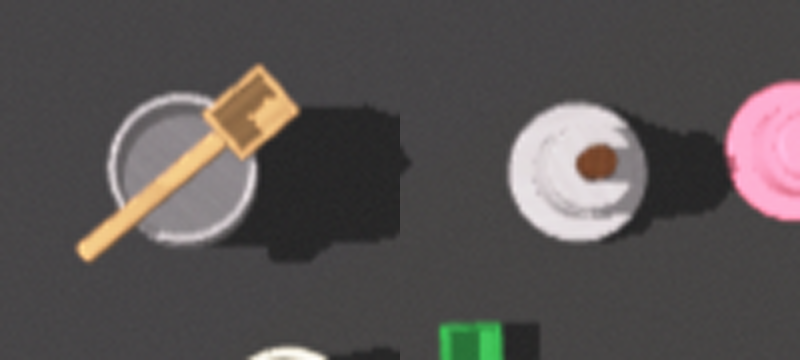

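```bash
python3 - <<'E'
from h import *
for n in ("top","scene"):
    z=np.load(n+"0.npz");p,d=z["p"],z["d"];W=cloud(n,d);hsv=cv2.cvtColor(p,cv2.COLOR_RGB2HSV)
    r=(np.hypot(W[...,0]-.536,W[...,1]-.0065)<.13)&(W[...,2]>.085)&(W[...,2]<.125)
    m=r&(hsv[...,0]>8)&(hsv[...,0]<24)&(hsv[...,1]>80)
    v,u=np.nonzero(m);P=ray(n,np.c_[u,v],.108)
    q=P[:,:2];rc=cv2.minAreaRect((q*1000).astype(np.float32));print(n,"rect",rc)
    # handle: width narrow part, iterative
    mu=q.mean(0);U=np.linalg.svd(q-mu)[2][0]
    if U[0]<0:U=-U
    for _ in range(3):
        s=(q-mu)@U; mid=(s.min()+s.max())/2
        h=q[(s<mid+.02)]; mu2=h.mean(0);U=np.linalg.svd(h-mu2)[2][0]; U*=np.sign(U[0])
        mu=mu2
    s=(q-mu)@U; c=mu+U*(s.min()+s.max())/2
    print("axis deg",np.degrees(np.arctan2(U[1],U[0])),"ends",s.min(),s.max(),"mid",c, "end-based", mu+U*(s.min()+.079))
    # tray
    w=(hsv[...,1]<60)&(hsv[...,2]>150)&(np.hypot(W[...,0]-.577,W[...,1]-.322)<.16)&(W[...,2]<.03)&(W[...,2]>-.01)
    w=cv2.morphologyEx(w.astype(np.uint8),cv2.MORPH_OPEN,np.ones((3,3)))
    v,u=np.nonzero(w);P=ray(n,np.c_[u,v],.013)
    print("tray",cv2.minAreaRect((P[:,:2]*1000).astype(np.float32)))
import numpy as np
from scipy.spatial.transform import Rotation as R
print(R.from_quat(read_tcp_rot()).as_matrix().round(3))
E
```

```text
top rect ((531.3885498046875, 8.495010375976562), (37.306392669677734, 154.62608337402344), 38.89234161376953)
axis deg -50.62076874519036 ends -0.04768835703835647 0.1067952521725202 mid [0.53133937 0.00849689] end-based [0.53245486 0.00713786]
tray ((577.5209350585938, 323.24169921875), (233.0086212158203, 142.50650024414062), 1.5035972595214844)
scene rect ((537.66845703125, -0.47754669189453125), (39.72886276245117, 165.23963928222656), 38.9954948425293)
axis deg -51.28179789933828 ends -0.0533433673864993 0.11190861360734677 mid [ 0.53681396 -0.00119079] end-based [0.53454594 0.00163832]
tray ((578.4951782226562, 314.577880859375), (233.2060089111328, 154.34988403320312), 1.5033496618270874)
[[ 0.452 -0.001 -0.892]
 [ 0.892 -0.001  0.452]
 [-0.002 -1.    -0.   ]]
```

```bash
cat >> h.py <<'E'
from scipy.spatial.transform import Rotation as Rot
def down(deg):
    a=np.radians(deg);x=np.array([np.cos(a),np.sin(a),0]);y=np.array([0,0,-1.]);return Rot.from_matrix(np.c_[x,y,np.cross(x,y)]).as_quat()
E
python3 - <<'E'
from h import *
S=[.5335,.0065];T=[.5775,.322];L=[.558,-.3075];C=[.536,.0065]
for nm,p,zs,angs in (("scoop",S,(.2,.093),(39,-141)),("tray",T,(.2,.008),(91.5,-88.5,)),("lid",L,(.22,.022),range(-180,180,30)),("tin",C,(.28,.1),range(-180,180,30))):
    for a in angs:
        r=[ik([*p,z],down(a)) for z in zs]
        print(nm,a,[None if q is None else np.round(q,2).tolist() for q in r])
E
```

```text
scoop 39 [[-0.13, 0.39, 0.1, 1.79, -0.05, 0.96, 0.67], [-0.08, 0.52, 0.03, 1.92, -0.03, 0.7, 0.65]]
scoop -141 [[-0.74, 0.64, 1.15, 1.8, -0.64, 1.14, -1.83], [-0.7, 0.82, 1.15, 1.93, -0.9, 1.02, -1.6]]
tray 91.5 [[-0.37, 0.59, -0.31, 1.44, 0.19, 1.14, 0.89], [-0.39, 0.79, -0.28, 1.63, 0.29, 0.76, 0.8]]
tray -88.5 [[-0.8, 0.62, 0.46, 1.45, -0.29, 1.14, -1.84], [-0.76, 0.82, 0.37, 1.64, -0.39, 0.76, -1.75]]
lid -180 [[-0.1, 0.78, 1.15, 1.49, -0.72, 1.34, -2.03], [-0.09, 1.06, 1.15, 1.7, -1.07, 1.14, -1.75]]
lid -150 [[-0.1, 0.78, 1.15, 1.49, -0.72, 1.34, -1.51], [-0.03, 0.96, 0.95, 1.7, -0.92, 0.99, -1.35]]
lid -120 [[0.05, 0.63, 0.75, 1.49, -0.45, 1.2, -1.22], [0.05, 0.87, 0.75, 1.7, -0.75, 0.88, -0.96]]
lid -90 [[0.05, 0.63, 0.75, 1.49, -0.45, 1.2, -0.7], [0.19, 0.79, 0.48, 1.7, -0.5, 0.77, -0.66]]
lid -60 [[0.09, 0.61, 0.67, 1.49, -0.39, 1.18, -0.23], [0.21, 0.79, 0.44, 1.7, -0.46, 0.76, -0.17]]
lid -30 [[0.12, 0.59, 0.6, 1.49, -0.35, 1.17, 0.26], [0.25, 0.77, 0.37, 1.7, -0.39, 0.74, 0.29]]
lid 0 [[0.14, 0.59, 0.58, 1.49, -0.34, 1.16, 0.77], [0.3, 0.76, 0.28, 1.7, -0.3, 0.73, 0.73]]
[... 989 characters left out ...]
.8]]
tin -30 [[-0.32, 0.35, 0.38, 1.66, -0.14, 1.16, -0.43], [-0.25, 0.53, 0.29, 1.91, -0.22, 0.73, -0.36]]
tin 0 [[-0.26, 0.34, 0.29, 1.66, -0.1, 1.16, 0.05], [-0.18, 0.52, 0.18, 1.91, -0.14, 0.72, 0.08]]
tin 30 [[-0.19, 0.33, 0.19, 1.66, -0.07, 1.16, 0.54], [-0.11, 0.52, 0.07, 1.91, -0.05, 0.72, 0.52]]
tin 60 [[-0.11, 0.33, 0.07, 1.66, -0.02, 1.16, 1.02], [-0.02, 0.51, -0.06, 1.91, 0.04, 0.72, 0.95]]
tin 90 [[0.01, 0.33, -0.09, 1.65, 0.03, 1.16, 1.48], [0.07, 0.52, -0.19, 1.91, 0.14, 0.73, 1.37]]
tin 120 [[0.1, 0.33, -0.22, 1.65, 0.08, 1.17, 1.96], [0.17, 0.53, -0.34, 1.91, 0.25, 0.75, 1.78]]
tin 150 [[0.19, 0.34, -0.36, 1.65, 0.13, 1.17, 2.42], [0.25, 0.55, -0.46, 1.91, 0.34, 0.77, 2.21]]
```

```bash
python3 - <<'E'
from h import *
move_gripper(0.5,30)
movep([.5335,.0065,.17],down(39)); print(read_clock(),read_tool_pos(),read_width(),read_force())
print(move_l([.5335,.0065,.0935],vel=.08,guard=6),read_tool_pos())
p,d=camera("scene");cv2.imwrite("pics/s1.png",cv2.resize(p[150:300,260:460,::-1],None,fx=4,fy=4))
print(read_clock())
E
```

```text
2.7667 [0.5336988  0.00794116 0.17006251] 0.4983661255475417 [-0.31071755 -1.44923208 -0.40794928]
False [0.53388927 0.00652115 0.09394691]
3.925
```

View pics/s1.png

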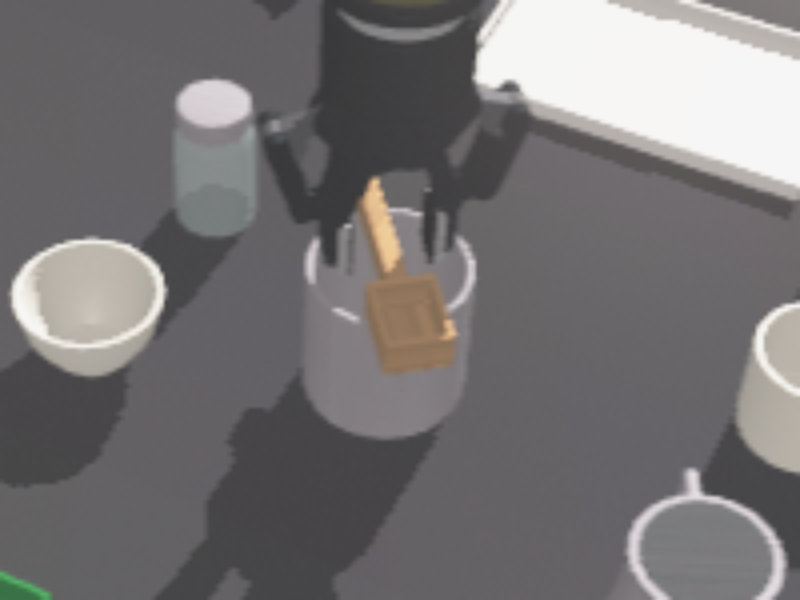

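The fingers straddle the handle (at about (385,240) in the crop), centred over the tin, with the tips at rim height. Next I close, lift and look.

```bash
python3 - <<'E'
from h import *
move_gripper(0.0,35); print(read_width(),read_force())
move_l([.5335,.0065,.19],vel=.1); print(read_tool_pos(),read_clock(),read_width())
movep([.5775,.322,.12],down(91.5)); print(read_tool_pos(),read_clock(),read_force())
p,d=camera("scene");cv2.imwrite("pics/s2.png",cv2.resize(p[60:260,320:520,::-1],None,fx=3,fy=3))
E
```

```text
0.12835885041262646 [-0.62396347 -0.27984301  5.10729021]
[0.53305985 0.00651914 0.1893574 ] 5.4167 0.12998293461949673
[0.57860796 0.31930552 0.12036986] 6.65 [-0.19159267  0.69219078 -0.68213647]
```

View pics/s2.png

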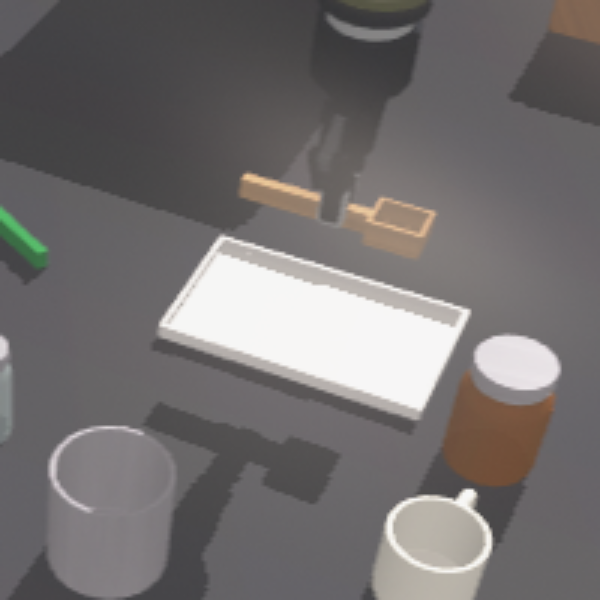

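The scoop is held level, aligned with the tray's long side. Next I lower it until it touches.

```bash
python3 - <<'E'
from h import *
move_l([.5775,.322,.02],vel=.1,guard=8)
print(move_l([.5775,.322,.006],vel=.03,guard=4),read_tool_pos(),read_force())
move_gripper(0.45); sleep(.2)
print(read_force(),read_width())
print(move_l([.5775,.322,.15],vel=.15)); print(read_clock(),read_tool_pos())
movep([.558,-.3075,.22],down(60)); print(read_clock(),read_tool_pos())
for n in ("top","scene"):
    p,d=camera(n); cv2.imwrite(f"pics/{n}3.png",p[:,:,::-1]); np.savez(f"{n}3.npz",p=p,d=d)
E
```

```text
True [0.57757016 0.32202572 0.00781409] [-0.50320429 -0.32023136  4.59267053]
[ 0.1012356  -0.84956217  0.16344344] 0.4544052614538621
False
9.9583 [0.57701025 0.3216405  0.1490392 ]
12.2167 [ 0.5588353  -0.30592412  0.21981994]
```

View pics/top3.png

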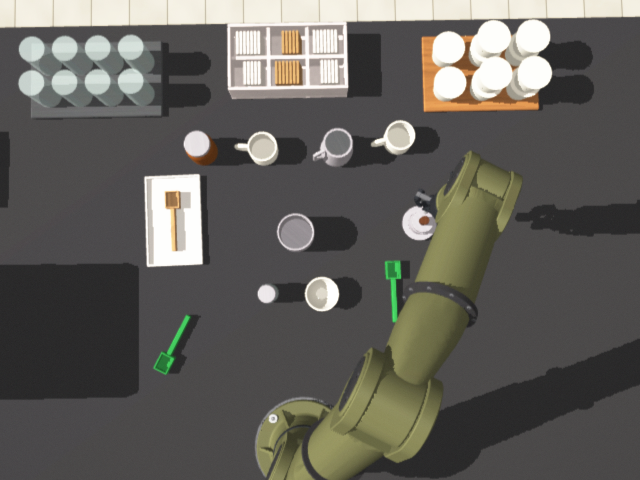

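View pics/scene3.png

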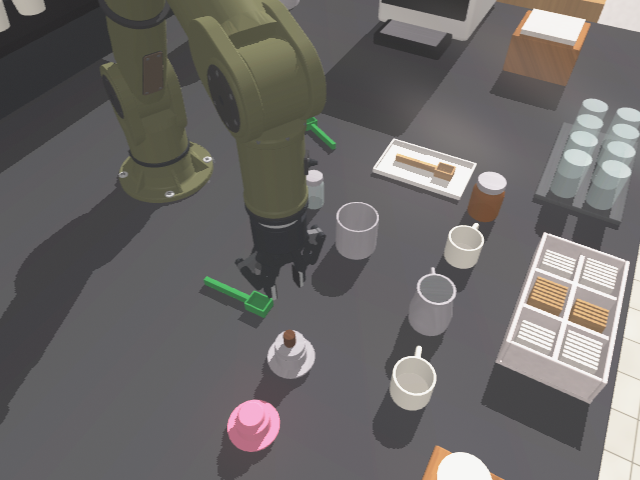

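The scoop lies flat in the tray (top view, about (174,220)) and the tin is free, so I re-fit the tin and lid.

```bash
python3 - <<'E'
from h import *
for n in ("top","scene"):
    z=np.load(n+"3.npz");p,d=z["p"],z["d"];W=cloud(n,d)
    b=(d>0)&(np.hypot(W[...,0]-.536,W[...,1]-.0065)<.055)&(abs(W[...,2]-.09)<.004)
    P=W[b];print(n,"rim",b.sum(),circ(P).round(4),"bbox mid",((P.min(0)+P.max(0))/2).round(4),np.ptp(P,axis=0).round(3))
    z=np.load(n+"0.npz");p,d=z["p"],z["d"];W=cloud(n,d)
    for lo,hi in((.012,.019),(.059,.066)):
        b=(np.hypot(W[...,0]-.558,W[...,1]+.3075)<.05)&(W[...,2]>lo)&(W[...,2]<hi)
        P=W[b];h=P[cv2.convexHull((P[:,:2]*1e4).astype(np.float32),returnPoints=False)[:,0]]
        (c,r)=cv2.minEnclosingCircle((P[:,:2]*1000).astype(np.float32));print("lid",lo,b.sum(),circ(h).round(4),c,r)
E
```

```text
top rim 158 [0.5348 0.0083 0.0428] bbox mid [0.5346 0.0088 0.09  ] [0.088 0.088 0.008]
lid 0.012 301 [ 0.5579 -0.3067  0.0433] (557.1156616210938, -306.5582580566406) 44.164031982421875
lid 0.059 217 [ 0.5576 -0.3066  0.0264] (557.5908203125, -306.4185485839844) 27.241785049438477
scene rim 216 [0.5372 0.0063 0.0428] bbox mid [0.5375 0.007  0.0894] [0.089 0.092 0.007]
lid 0.012 661 [ 0.5596 -0.3087  0.0436] (559.5448608398438, -308.692138671875) 44.11532974243164
lid 0.059 465 [ 0.5594 -0.3081  0.027 ] (559.2764282226562, -307.9490661621094) 27.587902069091797
```

```bash
python3 - <<'E'
from h import *
L=[.5585,-.3075]
move_gripper(1.0,60)
move_l([*L,.12],vel=.12,guard=8)
print(move_l([*L,.022],vel=.06,guard=4),read_tool_pos(),read_force(),read_width())
p,d=camera("scene");cv2.imwrite("pics/s4.png",cv2.resize(p[260:410,200:400,::-1],None,fx=4,fy=4))
print(read_clock())
E
```

```text
False [ 0.55868727 -0.30762315  0.02236233] [1.39031233 0.13920472 0.79575059] 1.0012037172108161
15.6583
```

View pics/s4.png

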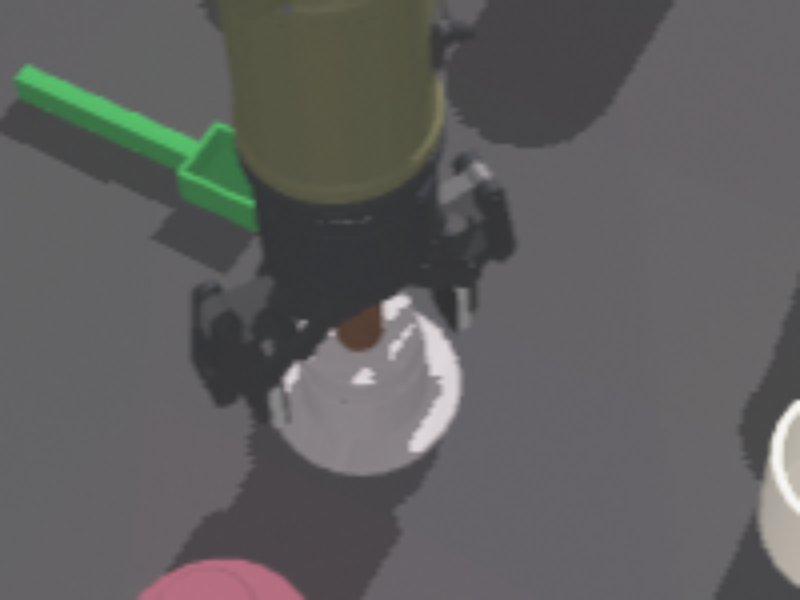

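The fingers straddle the neck and the knob is under the palm. Next I grip and make a short test lift.

```bash
python3 - <<'E'
from h import *
L=[.5585,-.3075]
move_gripper(0.0,70); print(read_width()*85,read_force(),read_tool_pos())
move_l([*L,.035],vel=.03); print(read_width()*85,read_force(),read_tool_pos())
p,d=camera("scene");cv2.imwrite("pics/s5.png",cv2.resize(p[260:410,200:400,::-1],None,fx=4,fy=4))
print(read_clock())
E
```

```text
55.51504400989555 [-2.07846491  1.00269359  4.83906048] [ 0.55861731 -0.30778214  0.02271777]
55.40208761906372 [ 0.3983581   0.1091137  -4.31866744] [ 0.5584779  -0.30745532  0.03499946]
16.675
```

View pics/s5.png

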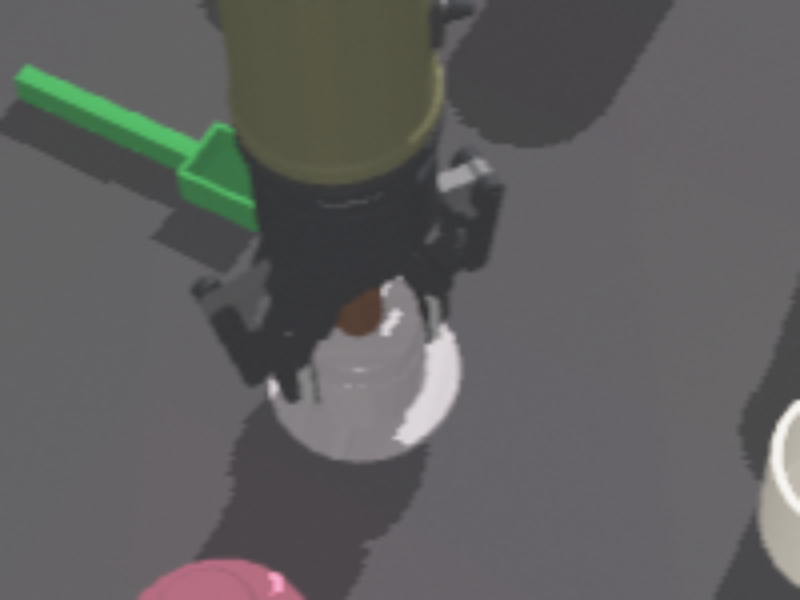

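Both lids came up level, and the reading of about 4.3 N is their combined weight. Next I carry them over to above the tin.

```bash
python3 - <<'E'
from h import *
L=np.array([.5585,-.3075]);T=L+[-.0226,.3148]
move_l([*L,.16],vel=.1)
move_l([*T,.16],vel=.13); sleep(.2)
print(read_width()*85,read_force(),read_tool_pos(),read_clock())
for n in ("scene","top"):
    p,d=camera(n);np.savez(n+"6.npz",p=p,d=d)
    cv2.imwrite(f"pics/{n}6.png",cv2.resize(p[150:300,250:450,::-1],None,fx=4,fy=4))
    W=cloud(n,d)
    for lo,hi in((.147,.160),(.085,.094)):
        b=(d>0)&(np.hypot(W[...,0]-T[0],W[...,1]-T[1])<.05)&(W[...,2]>lo)&(W[...,2]<hi)
        P=W[b]
        if len(P)>10:print(n,lo,b.sum(),circ(P).round(4),((P.min(0)+P.max(0))/2).round(4),np.ptp(P,axis=0).round(3))
E
```

```text
55.931316060063594 [ 0.71555105 -0.141698   -2.93637752] [0.53591685 0.00703794 0.15999326] 20.85
scene 0.147 473 [0.5348 0.0085 0.0388] [0.5368 0.002  0.1538] [0.087 0.084 0.012]
scene 0.085 185 [0.5372 0.0058 0.0429] [0.537  0.0035 0.0891] [0.09  0.087 0.008]
```

View pics/scene6.png

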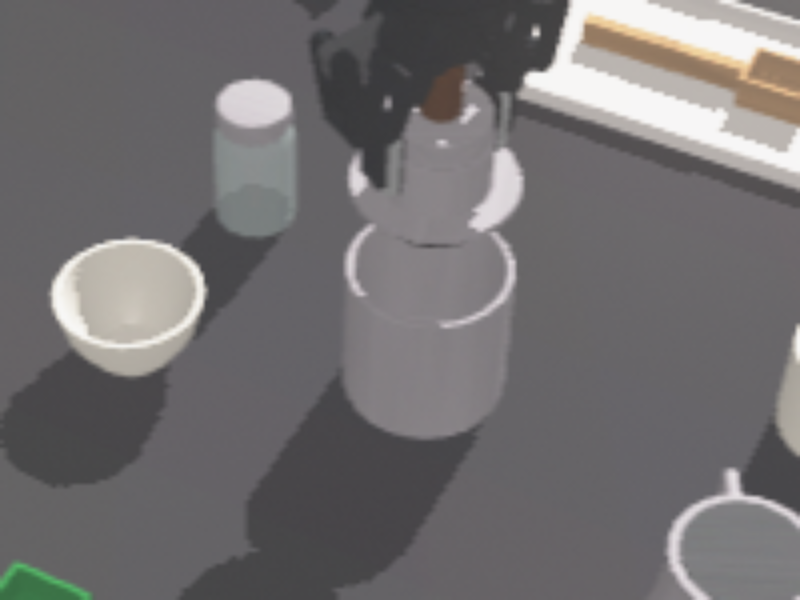

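View pics/top6.png

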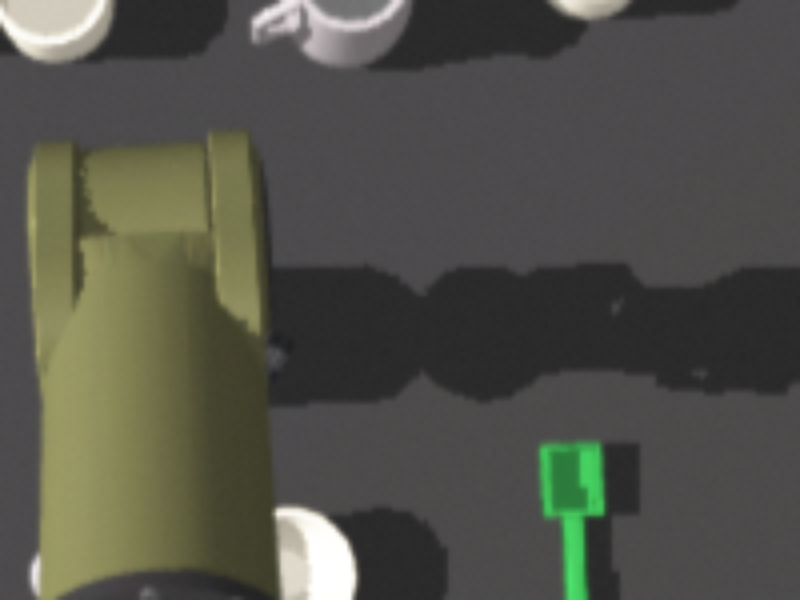

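```bash
python3 - <<'E'
from h import *
z=np.load("scene6.npz");p,d=z["p"],z["d"];W=cloud("scene",d)
for lo,hi in((.151,.158),(.145,.158)):
    b=(d>0)&(np.hypot(W[...,0]-.536,W[...,1]-.007)<.06)&(W[...,2]>lo)&(W[...,2]<hi)&(p.max(-1)>90)
    b=b&((W[...,0]-.536)**2+(W[...,1]-.007)**2>.035**2)
    P=W[b]; h=P[cv2.convexHull((P[:,:2]*1e4).astype(np.float32),returnPoints=False)[:,0]]
    f=least_squares(lambda q:np.hypot(h[:,0]-q[0],h[:,1]-q[1])-.044,[.536,.007],loss='soft_l1',f_scale=.001);print(b.sum(),len(h),f.x,np.abs(f.fun).mean())
    Q=P[np.abs(P[:,2]-.155)<.003];A=np.c_[Q[:,:2]-[.536,.007],np.ones(len(Q))];print("plane",np.linalg.lstsq(A,Q[:,2],rcond=None)[0])
E
```

```text
267 24 [0.53703559 0.00573829] 0.0006028946911236071
plane [ 0.00376193 -0.00480888  0.15366277]
301 23 [0.53716214 0.00565495] 0.0004928920800678548
plane [ 0.00376193 -0.00480888  0.15366277]
```

The flange at (0.5370, 0.0057) and the rim at (0.5372, 0.006) agree within 0.5 mm in the same view, and the lid is level. Next I lower it with a force guard.

```bash
python3 - <<'E'
from h import *
T=np.array([.536,.0072])
print(move_l([*T,.118],vel=.08,guard=8),read_tool_pos())
print(move_l([*T,.096],vel=.02,guard=6),read_tool_pos(),read_force(),read_clock())
p,d=camera("scene");cv2.imwrite("pics/s7.png",cv2.resize(p[150:300,250:450,::-1],None,fx=4,fy=4))
E
```

```text
False [0.53620539 0.00718318 0.11813583]
True [0.53590218 0.00721625 0.10063593] [-1.6230809  -0.31079134  6.30496152] 22.45
```

View pics/s7.png

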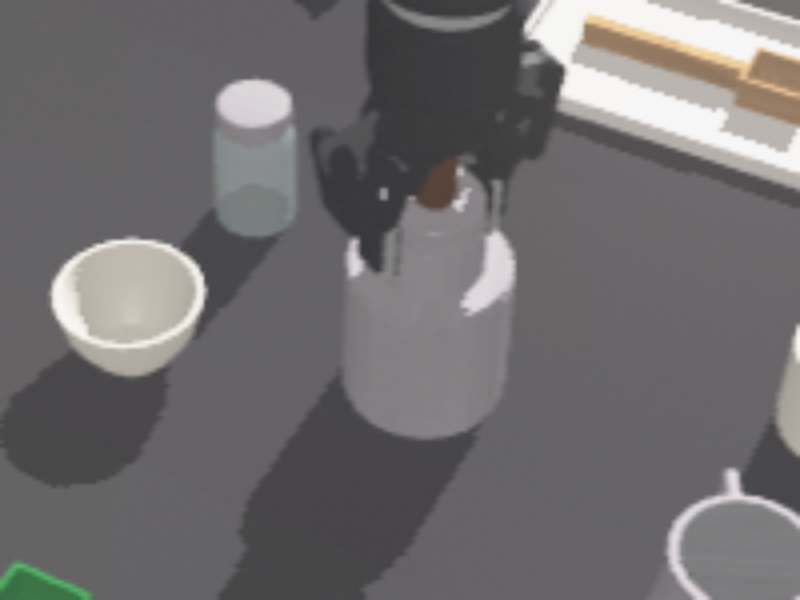

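The lid is seated: contact came at TCP z 0.1006 as predicted, and the flange sits flush on the rim. Next I release, rise and check.

```bash
python3 - <<'E'
from h import *
T=np.array([.536,.0072])
move_gripper(1.0); sleep(.3); print(read_width(),read_force())
print(move_l([*T,.21],vel=.12,guard=6),read_tool_pos(),read_clock())
p,d=camera("scene");np.savez("scene8.npz",p=p,d=d);cv2.imwrite("pics/s8.png",cv2.resize(p[150:300,250:450,::-1],None,fx=4,fy=4))
W=cloud("scene",d)
def f(nm,lo,hi,r,R=.06):
    b=(d>0)&(np.hypot(W[...,0]-.536,W[...,1]-.007)<R)&(W[...,2]>lo)&(W[...,2]<hi)&(p.max(-1)>40)
    P=W[b]; h=P[cv2.convexHull((P[:,:2]*1e4).astype(np.float32),returnPoints=False)[:,0]]
    s=least_squares(lambda q:np.hypot(h[:,0]-q[0],h[:,1]-q[1])-r,[.536,.007],loss='soft_l1',f_scale=.001)
    print(nm,b.sum(),s.x.round(4),np.abs(s.fun).mean().round(4),"z",np.percentile(P[:,2],[10,50,90]).round(4))
f("flange",.091,.099,.044);f("cap",.136,.146,.027,.04);f("knobtop",.163,.175,.011,.025)
E
```

```text
1.0007506766097085 [ 0.51959489 -0.31524019  0.07660421]
False [0.53550037 0.00720436 0.20930557] 24.275
flange 470 [0.5373 0.0056] 0.0005 z [0.0923 0.0942 0.0963]
cap 304 [0.5375 0.0064] 0.0006 z [0.1379 0.1399 0.1421]
knobtop 79 [0.5367 0.0057] 0.0007 z [0.1645 0.1677 0.1697]
```

View pics/s8.png

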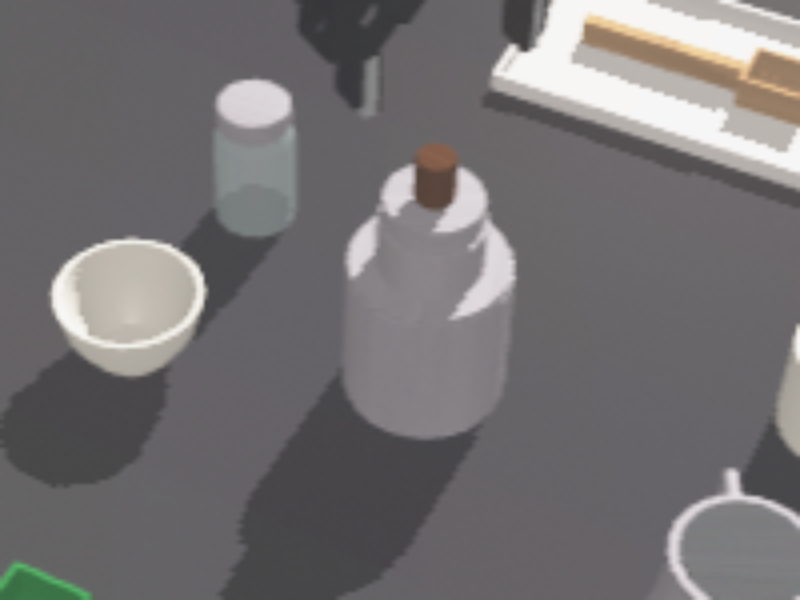

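Both lids are seated and nested, with the flange top at z about 0.095. Next I grip the knob and lift slowly.

```bash
python3 - <<'E'
from h import *
T=np.array([.536,.0072])
move_gripper(0.6)
move_l([*T,.17],vel=.1,guard=6)
print(move_l([*T,.147],vel=.05,guard=4),read_tool_pos(),read_force())
move_gripper(0.0,40); sleep(.1); print(read_width()*85,read_force(),read_tool_pos())
move_l([*T,.175],vel=.03); print(read_force(),read_width()*85)
p,d=camera("scene");cv2.imwrite("pics/s9.png",cv2.resize(p[150:300,250:450,::-1],None,fx=4,fy=4))
move_l([*T,.247],vel=.06); sleep(.3); print(read_force(),read_width()*85,read_tool_pos(),read_clock())
p,d=camera("scene");cv2.imwrite("pics/s10.png",p[:,:,::-1])
W=cloud("scene",d)
for nm,lo,hi,r,R in(("flange",.091,.099,.044,.06),("boss",.117,.127,.022,.04),("cap",.232,.246,.027,.04)):
    b=(d>0)&(np.hypot(W[...,0]-.536,W[...,1]-.007)<R)&(W[...,2]>lo)&(W[...,2]<hi)&(p.max(-1)>60)
    P=W[b]
    if len(P)<10: print(nm,len(P)); continue
    h=P[cv2.convexHull((P[:,:2]*1e4).astype(np.float32),returnPoints=False)[:,0]]
    s=least_squares(lambda q:np.hypot(h[:,0]-q[0],h[:,1]-q[1])-r,[.536,.007],loss='soft_l1',f_scale=.001)
    print(nm,b.sum(),s.x.round(4),np.abs(s.fun).mean().round(4),"z",np.percentile(P[:,2],[10,50,90]).round(4))
E
```

```text
False [0.53596522 0.00718453 0.14684091] [-0.15342791 -0.52232442 -0.83962345]
20.43157647764859 [-1.21772648 -0.31859858  3.77594338] [0.53622497 0.00710513 0.14743096]
[ 0.11943535 -0.35747035 -0.76520377] 20.788840494481317
[-0.67387458 -0.21258103 -0.40323611] 20.18237545423867 [0.53597328 0.0071988  0.24685731] 29.175
flange 461 [0.5374 0.0058] 0.0004 z [0.0922 0.0941 0.0963]
boss 215 [5.415e-01 2.000e-04] 0.006 z [0.1192 0.1237 0.1257]
cap 311 [0.5369 0.0063] 0.0003 z [0.2352 0.2391 0.241 ]
```

View pics/s10.png

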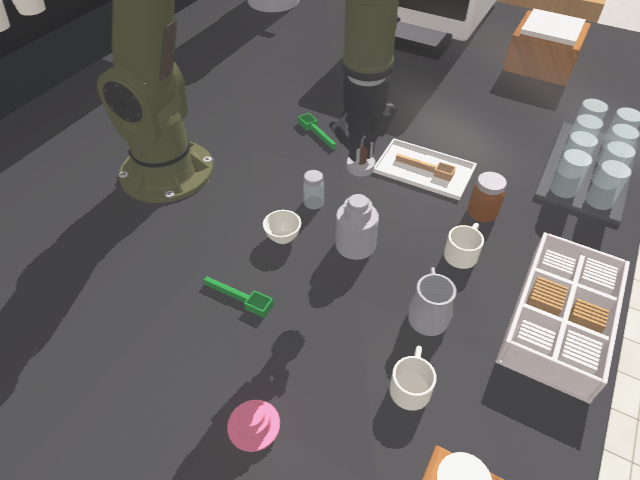

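The cap hangs level in the gripper at about (362,163), 100 mm up. The inner lid is still seated on the tin at (357,220), the scoop is in the tray, and the bystanders look where they were at the start.

```bash
python3 - <<'E'
from h import *
print(np.abs(read_joint_vel()).max(),read_width()); hand_in(); print(read_clock())
E
```

```text
0.0015832152589871963 0.2398380201232447
the job is handed in; nothing more can be done
the job is handed in; nothing more can be done
```

The job is done and handed in at about 29 s of the 72 s allowed. The outer lid is being held up level, about 100 mm above its nested place, with the arm at rest.

- **Scoop:** it lies flat in the white tray. I checked this by eye in both pictures, near the tray's centre, and did not measure it again after release.
- **Inner lid:** I carried both lids by the neck and lowered them under a force guard, with contact at the predicted height. After release the flange sat flush on the rim, about 0.5 mm or less off centre. After the knob lift it was unmoved, to within about 0.2 mm.
- **Outer lid:** the grip is closed on the knob, and the cap's top was last seen at z about 0.241.
- **Everything else:** by eye, the tin and the other things on the counter look where they started.

**Checks that disagreed:** the two cameras differ by 2–3 mm in absolute position. I used their average, and their measured distances from lid to tin agreed to within 0.6 mm. A final circle fit to the inner lid's boss failed (6 mm residual), probably because the height band included the neck's top. I relied on the flange fit instead.

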